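# Bleed the second stage and zero the test console

## Robot

A 7-joint arm with a two-finger parallel gripper is mounted at the origin on the work surface. World frame = base frame: x ahead of the robot, y to its left, z up, the work surface at z = 0. Lengths are in m, angles in rad, forces in N, time in s.
With the tool pointing down it reaches from about 0.4 to 0.85 m from the base axis. Payload 10.4 kg.
Tool frame: the origin (TCP) lies on the centre line of the jaws, within the pads' length; the fingertips stand 22 mm ahead of it and the grasp point (between the pads) lies 3 mm ahead of it; x points along the fingers, y is the direction in which the jaws open and shut, and the axes are right-handed (so a half turn about x gives the same grasp; the last joint's range is limited). The gripper opens to 87 mm and grips with 3 to 60 N. Pads are 19 mm wide; open, the fingers measure 117 mm over their backs; the gripper's body (75 mm by 190 mm) begins 51 mm behind the grasp point.
Start: joints at [-0.023, 0.332, -0.065, 1.46, 0.022, 1.35, -0.088], TCP at [0.625, 0, 0.245] pointing down, gripper open.
Joint ranges: [-2.6, 2.6], [-0.5, 2.12], [-1.47, 1.34], [0.16, 2.42], [-1.27, 4.41], [0.06, 2.06], [-2.6, 2.6]. Speed limits (rad/s): [2.22, 2.22, 2.79, 2.79, 3.14, 3.14, 3.14].

## Interface

Orientations are given as a unit quaternion [x, y, z, w].
In Python, from bench import * gives the robot as it stands.
- The arm moves only by the tool arm_command, never from a script. Its argument "targets" is one flat list of numbers, 7 for each row, row after row: the turn, a rotation vector about the tool's x, y, z in units of 45 degrees (1.0 is 45 degrees), then the shift along the tool's x, y, z in units of 25 mm (1.0 is 25 mm), then the opening, from 0 (shut) to 1 (fully open). In form: [wx, wy, wz, tx, ty, tz, fingers, wx, wy, wz, tx, ty, tz, fingers, ...]. A call has 1 to 12 rows; each row shifts and turns the pose as measured when the row begins, along the tool's axes as they then stand; what a row does not reach is not made up. A row lasts 1/12 s, in which the tool goes at most 41.7 mm and 7.16 degrees, less where a joint would pass 70% of its speed; a pose out of reach is approached as far as the arm can. A call with a number of a shift or a turn outside -1 to 1 is refused whole. A call with a gripper value outside its range is refused whole. The fingers move at their own pace and stop on an object; "newtons" is the grip in N (left out, the last holds). Time passes only in rows, so rows that do not move let the fingers close. It gives the time, the measured TCP pose, the force and the opening at its end, in the units of the state.
- read_state(): the state, without advancing time (a new reading comes with each control period).
- camera(name): name is "scene" or "side" or "wrist"; returns the picture (420x560x3 uint8, red, green, blue); there is no depth.
- calibration(name): a dict with "camera_matrix" (3x3 intrinsics, pixels), "D" ([k1, k2, p1, p2, k3] as OpenCV has them; the pictures are not rectified), "R" (3x3) and "t" (3): a world point X has camera coordinates R X + t; the wrist camera has in their place "tool_from_camera" (4x4, takes a point from camera to tool coordinates, whose origin is the TCP and whose axes are the tool frame's). Camera axes: x right, y down, z forward; pixel columns grow to the right and rows downward; lengths in m; the calibration is good to about 2 mm. A picture is of the moment at which its call begins: read the wrist's pose just before it. calibration takes no time and is no camera call.
- close_job(): hands the job in, once; it reports no verdict.
The state is a dict: "time": time; "joint_positions": joint angles; "joint_vel": joint speeds; "joint_torque": joint torques, N m; "ee_pos": TCP position; "eef_rot": TCP orientation; "ft_force": force on the tool from outside, world axes, zero at the start; "torque": the same for the moment, N m; "width": finger opening in m.
Only numpy, scipy, OpenCV 4.12 (cv2) and the standard library are available. Lean on these libraries where they do the work, as an engineer would, in place of code of your own. Each camera call takes 0.05 s, during which the arm holds its last target.

## Task

Zero the test console's pressure readout with fingertip presses only, fingers closed, in this order: push the red end of the big rocker switch down until it has gone right over, which shuts off the air; then press the second stage's round orange purge button all the way in and keep it in for at least one second to bleed the line, and let it come back out; then press the blue zero key all the way down and let it go. The air stays off at the end. Do not press the grey keys, and do not pick up, push or knock anything else on the bench.

Things in the scene. Friction and masses are not known exactly. Their poses are not given: they have to be found in the camera images.
- console: Test console fixed to the bench left or right of the second stage: white case 280 wide (y), 180 deep (x), grey panel rising 0.175 rad from 56 mm high (front) to 88 mm (rear). Origin: centre of its underside; x to the rear, y to its left. Panel: rocker at the left; readout window at the rear right; before it a row of round keys 24 mm across, 56 mm apart: grey, grey, blue (right end)
- air_rocker (a joint): Rocker switch, rad: 0 = air on (green end down, red end up), 0.34 = air off (red end fully down, at a hard stop, its top then level). It is stiff and stays wherever it is left; 2 to 3.5 N straight down on the red end moves it
- rocker_red_end (a point): Centre of the red (rear) half's top face, 20 mm behind the rocker's pivot, along console x. The rocker is 58 long (x), 36 wide (y), 44 mm or more clear of the nearest key. The face stands about 13 to 19 mm above the panel and the point goes down 7 mm as the rocker goes over; the point moves with it
- rocker_green_end (a point): Centre of the green half's top face, 20 mm in front of the pivot (air-on end)
- fixture: Holding fixture fixed to the bench: dark steel plate 12 thick, 130 (x) by 160 (y, from -60 to +100 mm), with a grey second-stage regulator 78 mm across on a post, face up, grey cover 92 mm above the bench. Origin: on the bench under the purge button's centre. Exhaust tee to its -x, black knob to -y, chrome barrel and feed column (90 mm high, 76 mm out) to +y
- purge (a joint): Purge button, m: 0 = out, 0.006 = fully in. It moves straight down and springs back when let go; 1.5 N starts it, 5 N takes it fully in, where it meets a hard stop
- purge_top (a point): Centre of the top of the round orange purge button, 42 mm across, 101.5 mm above the bench and 9.5 mm proud of the grey cover; moves with the button
- zero_key (a joint): Blue zero key, m: 0 = out, 0.004 = fully down along the panel's normal. Springs back when let go; 1 N starts it, 3.5 N takes it fully down, where it meets a hard stop. Pressing it straight down (vertically) works
- zero_key_top (a point): Centre of the top of the round blue zero key, 24 mm across, 13 mm above the panel; moves with the key
- grey_key_mid (a joint): Grey key in the middle of the row, 0 = out, 0.004 = down; to be left alone
- grey_key_left (a joint): Left grey key, next to the rocker, 0 = out, 0.004 = down; to be left alone
- mouthpiece: Red silicone mouthpiece, loose, 62 x 50 x 33 high, in front of the fixture; to be left alone. Origin: underside
- balance_chamber: Brass balance chamber, loose, upright, 34 across, 46 high, behind the fixture; to be left alone. Origin: centre of its underside
- screwdriver: Screwdriver, loose, 160 long, lying along the front of the console, about 25 mm thick; to be left alone. Origin: underside
- valve_body: Aluminium valve body, loose, upright, 42 across, 60 high, on the rubber mat at the left; to be left alone
- oring_jar: Small glass jar with a black cap, loose, 48 across, 50 high, at the left; to be left alone
- cover_ring: Loose black cover ring, 68 across, 10 high, in the blue tray at the right; to be left alone
- first_stage_cap: Loose chrome cap, 38 across, 24 high, in the blue tray at the right; to be left alone
- magnifier_lens (a point): Centre of the round magnifier, 140 across, 288 mm above the bench at the left, on a chrome swing arm hinged on a post behind it; to be left alone

How it is judged:
On the way, in this order (a step that is already met when the one before it is completed fails the run):
1. the red end of the rocker is pushed fully over: air off (value of joint air_rocker above 0.27 rad and value of joint purge below 0.0015 m), for 0.1 s.
2. the purge button is held fully in by the fingers for at least one second, with the air off (value of joint purge above 0.0045 m and value of joint air_rocker above 0.27 rad and contact force between the fingers and fixture above 0.5 N), for 1 s.
3. with the purge button out again, the blue zero key is pressed fully down by the fingers (all of step 1 and value of joint zero_key above 0.003 m and contact force between the fingers and console above 0.5 N), for 0.05 s.
At the end, for the whole second after the job is handed in: The rocker is over with its red end down (above 0.27 rad), the purge button, the blue key and both grey keys are out again (within 1 mm), every loose thing lies within 15 mm of where it was and the magnifier within 30 mm (value of joint air_rocker above 0.27 rad and value of joint each of purge, zero_key, grey_key_mid, grey_key_left below 0.001 m and distance of each of mouthpiece, balance_chamber, screwdriver, valve_body, oring_jar, cover_ring, first_stage_cap from where it was at the start of the episode below 0.015 m and distance of magnifier_lens from where it was at the start of the episode below 0.03 m); the robot touches nothing.
It fails at once if the purge button is pressed in (over 2 mm) while the air is still on (value of joint purge above 0.002 m and value of joint air_rocker below 0.17 rad).
It fails at once if the zero key is pressed (over 2 mm) while the air is still on or the purge button is in (value of joint zero_key above 0.002 m and (value of joint air_rocker below 0.17 rad or value of joint purge above 0.002 m)).
It fails at once if a grey key is pressed (over 2 mm) (value of joint any of grey_key_mid, grey_key_left above 0.002 m).
It fails at once if a loose part or tool is lifted, carried or knocked more than 15 mm from its place (distance of any of mouthpiece, balance_chamber, screwdriver, valve_body, oring_jar, cover_ring, first_stage_cap from where it was at the start of the episode above 0.015 m).
It fails at once if the magnifier is knocked aside by more than 30 mm (distance of magnifier_lens from where it was at the start of the episode above 0.03 m).
It also fails if it takes over 51 s, if anything falls off the work surface, if the arm or the gripper's body presses on something with over 40 N, if the wrist force passes 120 N, or if a joint passes its speed limit or range.

## Working session

There is one attempt and no reset: what is moved stays moved. The work goes in short steps, Python scripts to look and compute and a tool call to move; the robot and the scene stay as the last step left them, time stands still between calls to the robot, and variables do not carry over. Pictures are saved under pics/ and viewed, and the job is handed in when it is done.

Besides the shell and the picture viewer there is one more tool, called after "Request:" as name(argument=value, ...), one argument or row to a line, values as JSON. arm_command: Moves the arm, as the interface text tells. Shifts and turns lie within -1 to 1; 1 stands for 25 mm of shift or 45 degrees of turn. Its arguments: {"type":"object","properties":{"targets":{"type":"array","items":{"type":"number","minimum":-1,"maximum":1}},"newtons":{"type":"number"}},"required":["targets"]}

```bash
mkdir -p pics; ls; python3 - <<'E'
from bench import *
import cv2
s=read_state();print({k:s[k] for k in('time','ee_pos','eef_rot','width','ft_force')})
for n in('scene','side','wrist'):
    cv2.imwrite(f'pics/{n}0.png',camera(n)[:,:,::-1]);print(n,calibration(n))
E
```

```text
pics
{'time': 0.0, 'ee_pos': array([ 6.24645417e-01, -5.43307596e-06,  2.43743600e-01]), 'eef_rot': array([-0.49963558, -0.50033769,  0.50037535, -0.49965087]), 'width': 0.08712596017132422, 'ft_force': array([ 0.00711055,  0.24603238, -0.12267791])}
scene {'camera_matrix': array([[460.2340088 ,   0.        , 282.70584859],
       [  0.        , 460.2340088 , 215.7985951 ],
       [  0.        ,   0.        ,   1.        ]]), 'D': array([-0.05463669,  0.        ,  0.        ,  0.        ,  0.        ]), 'R': array([[ 0.73342441,  0.6797704 , -0.00091319],
       [ 0.50639698, -0.5472619 , -0.66638316],
       [-0.4534873 ,  0.48827924, -0.74560891]]), 't': array([-0.40626212, -0.1316759 ,  1.95135655])}
side {'camera_matrix': array([[422.88703451,   0.        , 279.00709314],
       [  0.        , 422.88703451, 212.15541158],
       [  0.        ,   0.        ,   1.        ]]), 'D': array([0.01436765, 0.        , 0.        , 0.        , 0.        ]), 'R': array([[ 0.84529655, -0.53377457,  0.02363162],
       [-0.26092587, -0.45099587, -0.85353407],
       [ 0.46625255,  0.7153233 , -0.52050085]]), 't': array([-0.46096496,  0.31060337,  1.09539468])}
wrist {'camera_matrix': array([[343.8643009 ,   0.        , 277.32857312],
       [  0.        , 343.8643009 , 209.97396411],
       [  0.        ,   0.        ,   1.        ]]), 'D': array([-0.05266429,  0.        ,  0.        ,  0.        ,  0.        ]), 'tool_from_camera': array([[-3.27312247e-04, -2.91708979e-01,  9.56507064e-01,
        -1.40162362e-01],
       [ 9.99999683e-01,  5.99182215e-04,  5.24929709e-04,
         4.70936632e-04],
       [-7.26248731e-04,  9.56506933e-01,  2.91708690e-01,
        -8.00552944e-02],
       [ 0.00000000e+00,  0.00000000e+00,  0.00000000e+00,
         1.00000000e+00]])}
```

View pics/scene0.png

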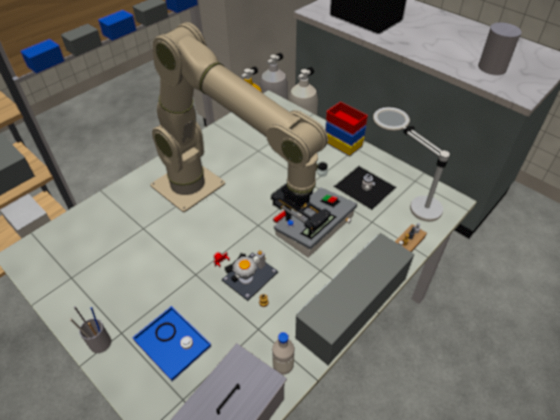

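View pics/side0.png

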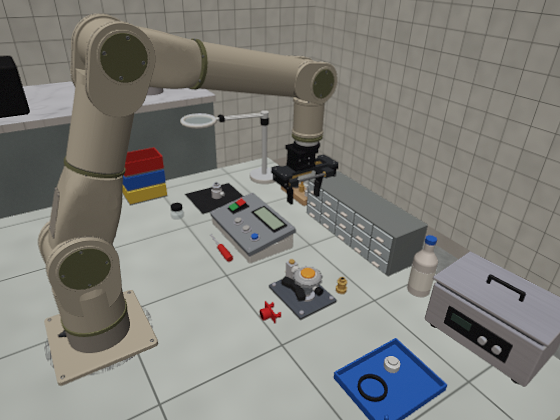

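View pics/wrist0.png

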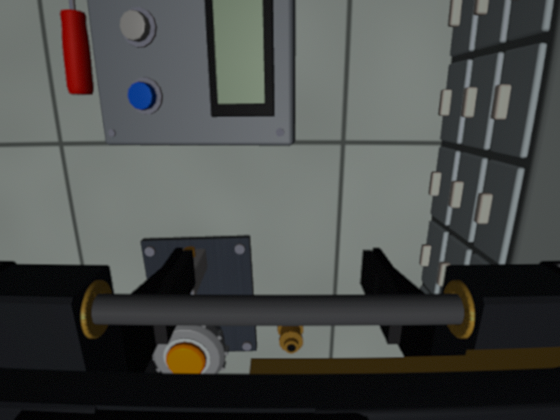

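The side view shows the blue key at about (255,236), the rocker's red end at (241,203) and the purge button at (308,273). The wrist view shows the blue key at (142,96) and the purge button at (186,357), partly hidden. The rocker is out of the wrist view.

```bash
cat > h.py <<'E'
from bench import *
import cv2, numpy as np
from scipy.spatial.transform import Rotation as Ro
HS={'blue':((105,150,80),(125,255,255)),'orange':((10,180,120),(20,255,255)),'red':((0,170,80),(5,255,255)),'green':((45,100,40),(80,255,255))}
def blobs(img,c,roi):
    hsv=cv2.cvtColor(img,cv2.COLOR_RGB2HSV); m=cv2.inRange(hsv,*map(np.array,HS[c]))
    if c=='red': m|=cv2.inRange(hsv,np.array((174,170,80)),np.array((180,255,255)))
    z=np.zeros_like(m);x0,y0,x1,y1=roi;z[y0:y1,x0:x1]=m[y0:y1,x0:x1]
    n,l,s,ce=cv2.connectedComponentsWithStats(z)
    return [(s[i,4],*np.round(ce[i],1),*s[i,:4]) for i in range(1,n) if s[i,4]>8]
def ray(name,uv,state=None):
    c=calibration(name);p=cv2.undistortPoints(np.array([[uv]],float),c['camera_matrix'],c['D'])[0,0]
    d=np.array([*p,1.])
    if name=='wrist':
        T=c['tool_from_camera'];R=Ro.from_quat(state['eef_rot']).as_matrix()
        o=R@T[:3,3]+state['ee_pos'];d=R@T[:3,:3]@d
    else: o=-c['R'].T@c['t'];d=c['R'].T@d
    return o,d/np.linalg.norm(d)
def onz(r,z): return r[0]+r[1]*(z-r[0][2])/r[1][2]
def tri(rs):
    A=sum(np.eye(3)-np.outer(d,d) for o,d in rs);b=sum((np.eye(3)-np.outer(d,d))@o for o,d in rs)
    return np.linalg.solve(A,b)
E
python3 - <<'E'
from h import *
np.set_printoptions(precision=4,suppress=True)
s=read_state();print(Ro.from_quat(s['eef_rot']).as_matrix())
I={n:cv2.imread(f'pics/{n}0.png')[:,:,::-1].copy() for n in('scene','side','wrist')}
for c in HS:
    print(c,'side',blobs(I['side'],c,(200,190,340,330)))
    print(c,'wrist',blobs(I['wrist'],c,(50,0,250,420)))
    print(c,'scene',blobs(I['scene'],c,(200,180,360,310)))
E
```

```text
[[-0.0011  1.      0.    ]
 [-0.0001  0.     -1.    ]
 [-1.     -0.0011  0.0001]]
blue side [(np.int32(30), np.float64(254.3), np.float64(235.9), np.int32(251), np.int32(234), np.int32(7), np.int32(5))]
blue wrist [(np.int32(522), np.float64(139.7), np.float64(95.2), np.int32(128), np.int32(82), np.int32(24), np.int32(28))]
blue scene [(np.int32(22), np.float64(289.8), np.float64(221.9), np.int32(288), np.int32(219), np.int32(5), np.int32(6))]
orange side [(np.int32(101), np.float64(307.5), np.float64(272.6), np.int32(301), np.int32(268), np.int32(14), np.int32(10))]
orange wrist [(np.int32(674), np.float64(185.2), np.float64(361.1), np.int32(167), np.int32(345), np.int32(37), np.int32(28))]
orange scene [(np.int32(59), np.float64(244.2), np.float64(263.8), np.int32(239), np.int32(260), np.int32(11), np.int32(9)), (np.int32(23), np.float64(263.3), np.float64(299.2), np.int32(261), np.int32(297), np.int32(6), np.int32(5)), (np.int32(11), np.float64(263.4), np.float64(303.8), np.int32(261), np.int32(303), np.int32(6), np.int32(3))]
red side [(np.int32(40), np.float64(240.2), np.float64
[... 318 characters left out ...]
, np.float64(73.0), np.float64(51.5), np.int32(61), np.int32(10), np.int32(25), np.int32(84))]
red scene [(np.int32(33), np.float64(332.3), np.float64(199.5), np.int32(328), np.int32(197), np.int32(9), np.int32(6)), (np.int32(62), np.float64(279.6), np.float64(216.3), np.int32(274), np.int32(211), np.int32(12), np.int32(11)), (np.int32(89), np.float64(219.5), np.float64(257.7), np.int32(215), np.int32(253), np.int32(14), np.int32(12))]
green side [(np.int32(50), np.float64(233.5), np.float64(206.5), np.int32(229), np.int32(203), np.int32(10), np.int32(8))]
green wrist []
green scene [(np.int32(33), np.float64(325.8), np.float64(197.4), np.int32(322), np.int32(195), np.int32(9), np.int32(6))]
```

```bash
python3 - <<'E'
from h import *
np.set_printoptions(precision=4,suppress=True)
s=read_state()
P={'blue':dict(side=(254.3,235.9),wrist=(140.5,95.2),scene=(289.8,221.9)),
'orange':dict(side=(307.5,272.6),scene=(244.2,263.8)),
'red':dict(side=(240.2,202.1),scene=(332.3,199.5)),'green':dict(side=(233.5,206.5),scene=(325.8,197.4))}
for k,v in P.items():
    rs={n:ray(n,p,s) for n,p in v.items()}
    print(k,'tri',tri(list(rs.values())),{n:onz(r,{'blue':.08,'orange':.1015}.get(k,.095)) for n,r in rs.items()})
# console front edges in wrist image at guessed heights
for uv in [(105,141),(292,143),(87,0),(294,0)]: print(uv,onz(ray('wrist',uv,s),.056),onz(ray('wrist',uv,s),.088))
E
```

```text
blue tri [0.5056 0.0901 0.0745] {'side': array([0.5008, 0.0802, 0.08  ]), 'wrist': array([0.5087, 0.0892, 0.08  ]), 'scene': array([0.5068, 0.0896, 0.08  ])}
orange tri [ 0.5297 -0.1666  0.095 ] {'side': array([ 0.5246, -0.175 ,  0.1015]), 'scene': array([ 0.5323, -0.1678,  0.1015])}
red tri [0.5553 0.2793 0.0888] {'side': array([0.5504, 0.2693, 0.095 ]), 'scene': array([0.5585, 0.2746, 0.095 ])}
green tri [0.5262 0.276  0.0815] {'side': array([0.5161, 0.2539, 0.095 ]), 'scene': array([0.5331, 0.2663, 0.095 ])}
(105, 141) [0.4606 0.0486 0.056 ] [0.4767 0.0517 0.088 ]
(292, 143) [0.639 0.046 0.056] [0.6376 0.0494 0.088 ]
(87, 0) [0.4595 0.1707 0.056 ] [0.4757 0.1619 0.088 ]
(294, 0) [0.6393 0.1678 0.056 ] [0.6379 0.1593 0.088 ]
```

```bash
python3 - <<'E'
from h import *
np.set_printoptions(precision=4,suppress=True)
for n,ps in {'side':[(199,120),(180,120),(218,120),(265,115)],'scene':[(392,118),(374,118),(410,118),(445,157)]}.items():
    for p in ps: print(n,p,onz(ray(n,p),.288))
print(tri([ray('side',(199,120)),ray('scene',(392,118))]))
E
```

```text
side (199, 120) [0.5578 0.6151 0.288 ]
side (180, 120) [0.4937 0.6494 0.288 ]
side (218, 120) [0.6224 0.5805 0.288 ]
side (265, 115) [0.8146 0.5456 0.288 ]
scene (392, 118) [0.5585 0.6236 0.288 ]
scene (374, 118) [0.5069 0.5751 0.288 ]
scene (410, 118) [0.6101 0.6723 0.288 ]
scene (445, 157) [0.8279 0.5593 0.288 ]
[0.5596 0.6219 0.2872]
```

Request:
arm_command(
  targets=[0, 0, 0, 0, -1, -1, 0, 0, 0, 0, 0, -1, -1, 0, 0, 0, 0, 0, -0.8, -1, 0, 0, 0, 0, 0, 0, -1, 0, 0, 0, 0, 0, 0, -1, 0, 0, 0, 0, 0, 0, -1, 0, 0, 0, 0, 0, 0, 0, 0, 0, 0, 0, 0, 0, 0, 0],
)

```text
time: 0.82
ee_pos: [0.55, 0.1539, 0.2406]
eef_rot: [-0.499, -0.5, 0.503, -0.498]
ft_force: [-0.5, -0.9, -0.2]
width: 0.0418
```

Request:
arm_command(
  targets=[0, 0, 0, 0, 0, -0.6, 0, 0, 0, 0, 0, 0, 0, 0, 0, 0, 0, 0, 0, 0, 0, 0, 0, 0, 0, 0, 0, 0],
)

```text
time: 1.15
ee_pos: [0.5501, 0.1668, 0.2397]
eef_rot: [-0.499, -0.5, 0.504, -0.498]
ft_force: [0.6, 0.9, 0.2]
width: 0.0149
```

```bash
python3 - <<'E'
from h import *
s=read_state();print({k:s[k] for k in('time','ee_pos','eef_rot','width')})
im=camera('wrist');cv2.imwrite('pics/w1.png',im[:,:,::-1])
for c in ('blue','red','green'):
  for b in blobs(im,c,(0,0,560,420)): print(c,b,onz(ray('wrist',b[1:3],s),{'blue':.08}.get(c,.095)))
E
```

```text
{'time': 1.15, 'ee_pos': array([0.55013336, 0.16684961, 0.2397409 ]), 'eef_rot': array([-0.49853616, -0.49956299,  0.50398766, -0.4978905 ]), 'width': 0.014917541622909989}
blue (np.int32(99), np.float64(234.5), np.float64(266.6), np.int32(227), np.int32(262), np.int32(14), np.int32(13)) [0.50803484 0.09778139 0.08      ]
red (np.int32(1481), np.float64(284.6), np.float64(66.1), np.int32(268), np.int32(42), np.int32(33), np.int32(48)) [0.55582723 0.27592115 0.095     ]
red (np.int32(1275), np.float64(162.0), np.float64(211.2), np.int32(151), np.int32(178), np.int32(23), np.int32(68)) [0.44882401 0.15856894 0.095     ]
green (np.int32(1367), np.float64(248.2), np.float64(68.1), np.int32(233), np.int32(45), np.int32(31), np.int32(47)) [0.52761447 0.27463855 0.095     ]
```

View pics/w1.png

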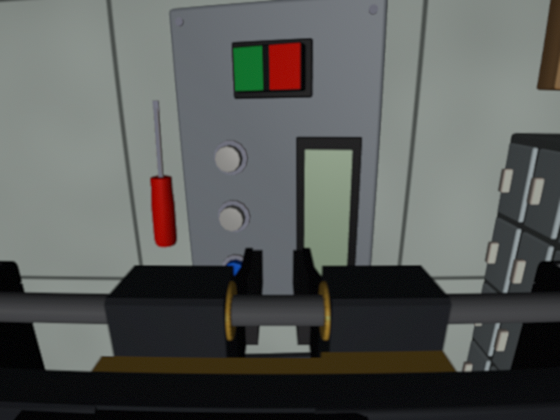

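The wrist view now shows the whole rocker, green at (248,68) and red at (285,66). The rocker pivot is at about x = 0.541 and y = 0.276, so I'm aiming for x = 0.562.

Request:
arm_command(
  targets=[0, 0, 0, 0, 0.5, -1, 0, 0, 0, 0, 0, 0, -1, 0, 0, 0, 0, 0.5, 0, -1, 0, 0, 0, 0, 1, 0, -1, 0, 0, 0, 0, 1, 0, -0.3, 0, 0, 0, 0, 1, 0, 0, 0, 0, 0, 0, 0.6, 0, 0, 0, 0, 0, 0, 0, 0, 0, 0, 0, 0, 0, 0, 0, 0, 0],
)

```text
time: 1.95
ee_pos: [0.5685, 0.2674, 0.134]
eef_rot: [-0.503, -0.494, 0.507, -0.496]
ft_force: [0.2, -0.2, 0.9]
width: 0.0005
```

```bash
python3 - <<'E'
from h import *
s=read_state();print({k:s[k] for k in('time','ee_pos','eef_rot','width','ft_force')})
im=camera('side');cv2.imwrite('pics/s2.png',cv2.resize(im[120:300,150:350,::-1],(800,600*720//600//1)[:2] if 0 else (660,594)))
E
```

```text
{'time': 1.95, 'ee_pos': array([0.56846461, 0.26740409, 0.13401581]), 'eef_rot': array([-0.50277132, -0.49395612,  0.50732021, -0.49583723]), 'width': 0.0005304204186894578, 'ft_force': array([ 0.23574578, -0.16724364,  0.86695545])}
```

View pics/s2.png

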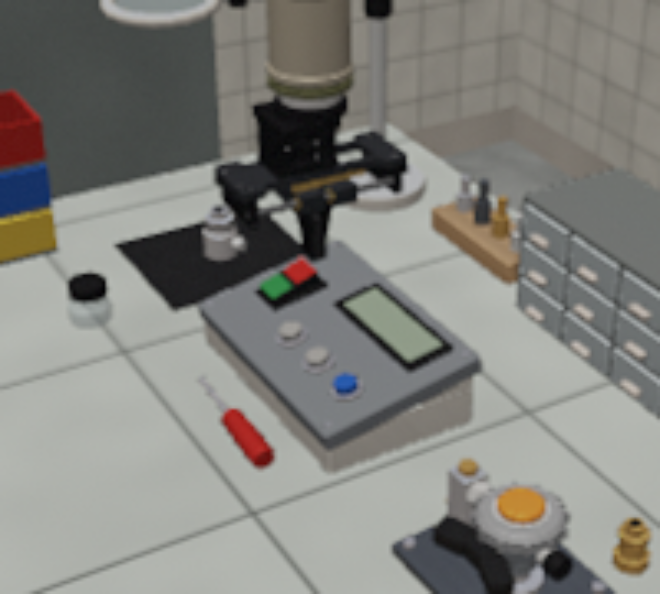

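```bash
python3 - <<'E'
from h import *
s=read_state();R=Ro.from_quat(s['eef_rot']).as_matrix();print(R)
tip=s['ee_pos']+R[:,0]*.022
for X in (tip,[.561,.276,.093],[.508,.092,.08],[.531,-.167,.1015]):
  for n in('side','scene'):
    c=calibration(n);print(X,n,cv2.projectPoints(np.array([X],float),cv2.Rodrigues(c['R'])[0],c['t'],c['camera_matrix'],c['D'])[0].ravel())
E
```

```text
[[-0.00261041  0.99978316 -0.02065982]
 [-0.00653987 -0.02067652 -0.99976483]
 [-0.99997521 -0.00247468  0.00659243]]
[0.56850116 0.26700527 0.11216215] side [244.93525316 196.89150095]
[0.56850116 0.26700527 0.11216215] scene [333.46800748 198.71316303]
[0.561, 0.276, 0.093] side [241.97084026 201.02591938]
[0.561, 0.276, 0.093] scene [332.99764323 199.98327121]
[0.508, 0.092, 0.08] side [254.44680698 233.44424766]
[0.508, 0.092, 0.08] scene [290.46946452 221.7096517 ]
[0.531, -0.167, 0.1015] side [307.70802062 270.23710899]
[0.531, -0.167, 0.1015] scene [244.09911988 263.44742844]
```

Request:
arm_command(
  targets=[-0.02, 0, 0, 0.2, -0.26, -0.36, 0, 0, 0, 0, 0.3, 0, 0, 0, 0, 0, 0, 0.2, 0, 0, 0, 0, 0, 0, 0.2, 0, 0, 0],
)

```text
time: 2.33
ee_pos: [0.5657, 0.2769, 0.1162]
eef_rot: [0.503, 0.496, -0.5, 0.501]
ft_force: [3.7, -0.4, 5.2]
width: 0.0002
```

```bash
python3 - <<'E'
from h import *
s=read_state();print({k:s[k] for k in('time','ee_pos','eef_rot','width','ft_force')})
E
```

```text
{'time': 2.3333, 'ee_pos': array([0.5656691 , 0.27689592, 0.1162097 ]), 'eef_rot': array([ 0.50258491,  0.49601801, -0.50029904,  0.50107425]), 'width': 0.00024782015557848537, 'ft_force': array([ 3.68542905, -0.41740722,  5.17835795])}
```

Request:
arm_command(
  targets=[0, 0, 0, 0.25, -0.05, 0, 0, 0, 0, 0, 0.25, 0, 0, 0, 0, 0, 0, 0.25, 0, 0, 0, 0, 0, 0, 0.25, 0, 0, 0],
)

```text
time: 2.67
ee_pos: [0.5665, 0.2773, 0.1109]
eef_rot: [0.505, 0.494, -0.498, 0.502]
ft_force: [-24.0, -13.6, 52.5]
width: 0.0005
```

Request:
arm_command(
  targets=[0, 0, 0, -0.4, 0, 0, 0, 0, 0, 0, -0.8, 0, 0, 0, 0, 0, 0, -0.8, 0, 0, 0, 0, 0, 0, 0, 0, 0, 0],
)

```text
time: 3.0
ee_pos: [0.5659, 0.2774, 0.1669]
eef_rot: [0.507, 0.493, -0.497, 0.503]
ft_force: [0.9, 0.7, -0.1]
width: 0.0006
```

```bash
python3 - <<'E'
from h import *
s=read_state();print({k:s[k] for k in('time','ee_pos','eef_rot','width','ft_force')})
im=camera('side');cv2.imwrite('pics/s3.png',cv2.resize(im[120:300,150:350,::-1],(660,594)))
im=camera('wrist');cv2.imwrite('pics/w3.png',im[:,:,::-1])
E
```

```text
{'time': 3.0, 'ee_pos': array([0.56590207, 0.27737831, 0.16691541]), 'eef_rot': array([ 0.50654517,  0.49315905, -0.49728792,  0.50290244]), 'width': 0.0005740389584199688, 'ft_force': array([ 0.89793302,  0.70261852, -0.07603059])}
```

View pics/s3.png

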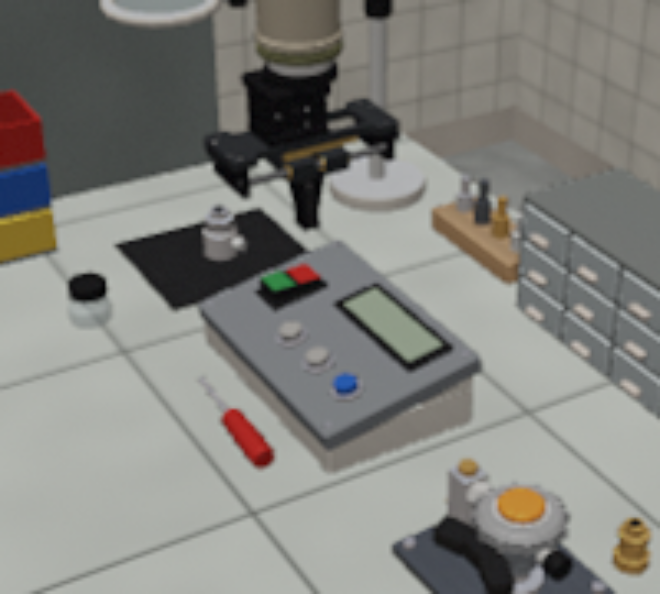

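View pics/w3.png

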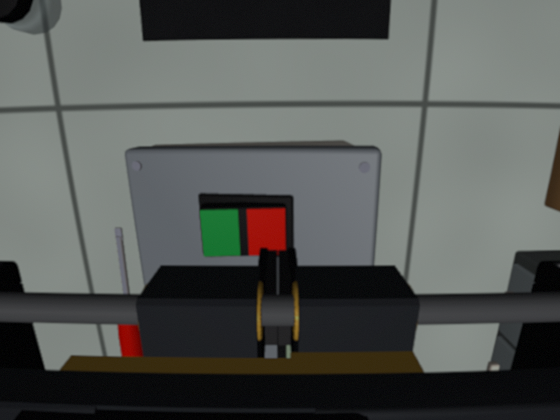

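The rocker has tipped: the green end is raised and the red end is down. I'll press again slightly further forward, entirely on the red face, to confirm it is at its stop.

Request:
arm_command(
  targets=[-0.05, 0, 0, 1, -0.28, 0, 0, 0, 0, 0, 0.9, -0.1, 0, 0, 0, 0, 0, 0.3, 0, 0, 0, 0, 0, 0, 0.1, 0, 0, 0],
)

```text
time: 3.43
ee_pos: [0.5574, 0.2771, 0.1109]
eef_rot: [0.497, 0.503, -0.487, 0.513]
ft_force: [-19.1, -11.0, 51.8]
width: 0.0004
```

Request:
arm_command(
  targets=[0, 0, 0, 0.12, 0, 0, 0],
)

```text
time: 3.52
ee_pos: [0.5574, 0.277, 0.1111]
eef_rot: [0.497, 0.502, -0.487, 0.513]
ft_force: [-15.1, -6.7, 35.1]
width: 0.0005
```

Request:
arm_command(
  targets=[0, 0, 0, 0.12, 0, 0, 0],
)

```text
time: 3.6
ee_pos: [0.5574, 0.277, 0.1111]
eef_rot: [0.497, 0.502, -0.487, 0.514]
ft_force: [-13.0, -6.4, 32.4]
width: 0.0005
```

Request:
arm_command(
  targets=[0, 0, 0, 0.12, 0, 0, 0],
)

```text
time: 3.68
ee_pos: [0.5574, 0.277, 0.1111]
eef_rot: [0.497, 0.502, -0.487, 0.514]
ft_force: [-13.3, -7.9, 32.8]
width: 0.0005
```

Request:
arm_command(
  targets=[0, 0, 0, -0.5, 0, 0, 0, 0, 0, 0, -1, 0, 0, 0, 0, 0, 0, -1, 0, 0, 0, 0, 0, 0, -1, 0, 0.5, 0, 0, 0, 0, 0, -0.2, 1, 0, 0, 0, 0, 0, -0.2, 1, 0, 0, 0, 0, 0, -0.2, 1, 0, 0, 0, 0, 0, -0.2, 1, 0, 0, 0, 0, 0, -0.2, 1, 0, 0, 0, 0, 0, 0, 1, 0, 0, 0, 0, 0, 0, 0, 0, 0, 0, 0, 0, 0, 0, 0],
)

```text
time: 4.68
ee_pos: [0.5303, 0.106, 0.194]
eef_rot: [0.492, 0.504, -0.492, 0.511]
ft_force: [-0.2, 0.4, 0.4]
width: 0.0003
```

```bash
python3 - <<'E'
from h import *
s=read_state();print({k:s[k] for k in('time','ee_pos','width','ft_force')});print(Ro.from_quat(s['eef_rot']).as_matrix())
im=camera('wrist');cv2.imwrite('pics/w4.png',im[:,:,::-1])
for c,z in (('blue',.078),('red',.087),('green',.087),('orange',.1015)):
  for b in blobs(im,c,(0,0,560,420)): print(c,b,onz(ray('wrist',b[1:3],s),z))
E
```

```text
{'time': 4.6833, 'ee_pos': array([0.53033885, 0.10597227, 0.19395903]), 'width': 0.0002839539474136341, 'ft_force': array([-0.22647432,  0.38477077,  0.38938133])}
[[ 0.00716777  0.9994851   0.03127551]
 [-0.00629025  0.03132076 -0.99948959]
 [-0.99995453  0.00696738  0.00651151]]
blue (np.int32(599), np.float64(245.3), np.float64(229.6), np.int32(232), np.int32(216), np.int32(28), np.int32(28)) [0.50685479 0.09014769 0.078     ]
red (np.int32(1938), np.float64(157.6), np.float64(158.8), np.int32(146), np.int32(117), np.int32(25), np.int32(85)) [0.44398566 0.14607916 0.087     ]
orange (np.int32(15), np.float64(258.4), np.float64(332.1), np.int32(258), np.int32(327), np.int32(2), np.int32(11)) [0.51943283 0.01163506 0.1015    ]
orange (np.int32(9), np.float64(295.7), np.float64(334.9), np.int32(295), np.int32(332), np.int32(3), np.int32(6)) [0.5494511  0.00973934 0.1015    ]
```

View pics/w4.png

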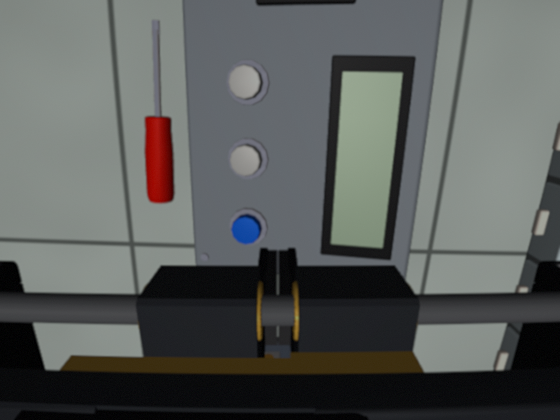

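The blue key is at (0.507, 0.090), which agrees with the earlier estimate. Next I'm moving over to look at the purge button.

Request:
arm_command(
  targets=[0.04, 0, 0, 0, 0, 1, 0, 0, 0, 0, 0, 0, 1, 0, 0, 0, 0, 0, 0, 1, 0, 0, 0, 0, 0, 0, 1, 0, 0, 0, 0, 0, 0, 1, 0, 0, 0, 0, 0, 0, 1, 0, 0, 0, 0, 0, 0, 0, 0, 0, 0, 0, 0, 0, 0, 0],
)

```text
time: 5.4
ee_pos: [0.5318, -0.0407, 0.1905]
eef_rot: [0.496, 0.502, -0.498, 0.504]
ft_force: [-1.0, 1.2, -0.4]
width: 0.0006
```

```bash
python3 - <<'E'
from h import *
s=read_state();print({k:s[k] for k in('time','ee_pos','width','ft_force')});print(Ro.from_quat(s['eef_rot']).as_matrix())
im=camera('wrist');cv2.imwrite('pics/w5.png',im[:,:,::-1])
for c,z in (('blue',.078),('orange',.1015)):
  for b in blobs(im,c,(0,0,560,420)): print(c,b,onz(ray('wrist',b[1:3],s),z))
E
```

```text
{'time': 5.4, 'ee_pos': array([ 0.53176921, -0.04070217,  0.19052677]), 'width': 0.0006004543361965735, 'ft_force': array([-0.96327329,  1.15351963, -0.44575932])}
[[ 0.00113016  0.99993066  0.01172151]
 [-0.00446927  0.01172646 -0.99992125]
 [-0.99998937  0.00107768  0.00448221]]
blue (np.int32(944), np.float64(241.2), np.float64(28.2), np.int32(225), np.int32(10), np.int32(33), np.int32(38)) [0.50671114 0.08881914 0.078     ]
orange (np.int32(10), np.float64(295.7), np.float64(332.9), np.int32(295), np.int32(330), np.int32(3), np.int32(7)) [ 0.54811715 -0.13237748  0.1015    ]
orange (np.int32(132), np.float64(278.7), np.float64(350.8), np.int32(265), np.int32(347), np.int32(25), np.int32(11)) [ 0.53492992 -0.14977218  0.1015    ]
```

View pics/w5.png

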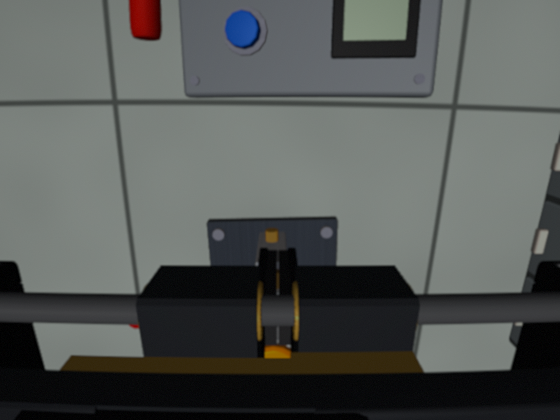

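```bash
python3 - <<'E'
from h import *
s0=dict(ee_pos=np.array([.624645,0,.243744]),eef_rot=np.array([-0.49963558,-0.50033769,0.50037535,-0.49965087]))
print(onz(ray('wrist',(185.5,361.5),s0),.1015),onz(ray('wrist',(167,361.5),s0),.1015),onz(ray('wrist',(204,361.5),s0),.1015),onz(ray('wrist',(185.5,345),s0),.1015))
s=read_state()
for p in [(209,220),(336,218),(277,346)]: print(p,onz(ray('wrist',p,s),.012),onz(ray('wrist',p,s),.1015))
for p in [(143,238),(251,236),(256,351)]: print(p,onz(ray('wrist',p,s0),.012))
im=camera('side');cv2.imwrite('pics/s5.png',cv2.resize(im[230:330,250:400,::-1],(750,500)));print(blobs(im,'orange',(250,230,400,330)),blobs(im,'red',(200,180,300,220)),blobs(im,'green',(200,180,300,220)))
E
```

```text
[ 0.53251547 -0.16603563  0.1015    ] [ 0.51360734 -0.16640056  0.1015    ] [ 0.55131336 -0.16573482  0.1015    ] [ 0.53430164 -0.14585906  0.1015    ]
(209, 220) [ 0.46594756 -0.07003604  0.012     ] [ 0.48427809 -0.03913868  0.1015    ]
(336, 218) [ 0.59022801 -0.06647153  0.012     ] [ 0.57360573 -0.03657666  0.1015    ]
(277, 346) [ 0.53436711 -0.217791    0.012     ] [ 0.53345523 -0.14533883  0.1015    ]
(143, 238) [ 0.46780215 -0.06783858  0.012     ]
(251, 236) [ 0.5945128  -0.06493236  0.012     ]
(256, 351) [ 0.59726021 -0.22601397  0.012     ]
[(np.int32(100), np.float64(307.5), np.float64(272.7), np.int32(301), np.int32(268), np.int32(14), np.int32(10))] [(np.int32(32), np.float64(241.4), np.float64(202.9), np.int32(237), np.int32(201), np.int32(10), np.int32(5))] [(np.int32(40), np.float64(233.9), np.float64(205.0), np.int32(229), np.int32(202), np.int32(11), np.int32(7))]
```

View pics/s5.png

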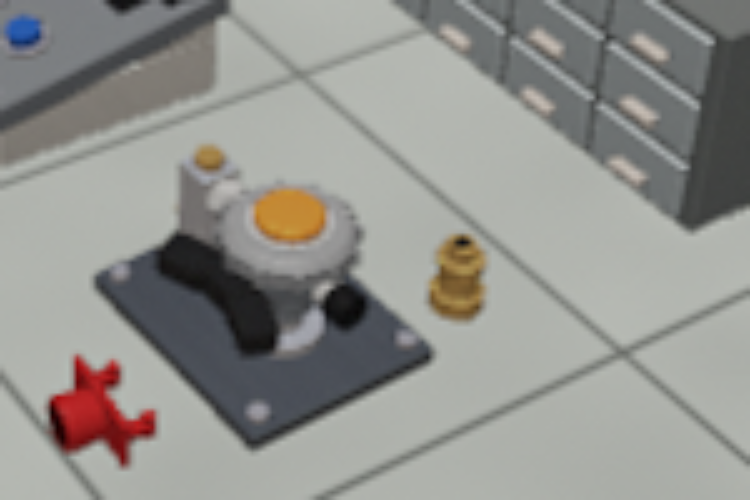

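The purge button is at (0.532, -0.167) from both the button and the plate edges.

Request:
arm_command(
  targets=[0, 0, 0, 0, 0, 1, 0, 0, 0, 0, 0, 0, 1, 0, 0, 0, 0, 0, 0, 1, 0, 0, 0, 0, 0, 0, 1, 0, 0, 0, 0, 0, 0, 1, 0, 0, 0, 0, 1, 0, 0, 0, 0, 0, 0, 0.9, 0, 0, 0, 0, 0, 0, 0, 0, 0, 0],
)

```text
time: 6.17
ee_pos: [0.5388, -0.1566, 0.1423]
eef_rot: [0.492, 0.507, -0.491, 0.51]
ft_force: [-1.1, 0.3, -1.0]
width: 0.0008
```

Request:
arm_command(
  targets=[0, 0, 0, 0.2, -0.25, 0.4, 0, 0, 0, 0, 0.3, 0, 0, 0, 0, 0, 0, 0, 0, 0, 0],
)

```text
time: 6.42
ee_pos: [0.5336, -0.1642, 0.13]
eef_rot: [0.491, 0.508, -0.489, 0.511]
ft_force: [-0.8, 0.4, -0.4]
width: 0.0001
```

Request:
arm_command(
  targets=[0, 0, 0, 0.2, 0, 0, 0, 0, 0, 0, 0.15, 0, 0, 0],
)

```text
time: 6.58
ee_pos: [0.5347, -0.1638, 0.1226]
eef_rot: [0.491, 0.508, -0.489, 0.512]
ft_force: [-1.4, 0.7, 1.9]
width: 0.0002
```

Request:
arm_command(
  targets=[0, 0, 0, 0.15, -0.05, 0, 0, 0, 0, 0, 0.15, -0.05, 0, 0],
)

```text
time: 6.75
ee_pos: [0.5345, -0.1637, 0.1169]
eef_rot: [0.492, 0.506, -0.487, 0.514]
ft_force: [-9.6, 3.1, 37.1]
width: 0.0003
```

Request:
arm_command(
  targets=[0, 0, 0, 0.1, 0, 0, 0, 0, 0, 0, 0.1, 0, 0, 0],
)

```text
time: 6.92
ee_pos: [0.5346, -0.1638, 0.117]
eef_rot: [0.493, 0.506, -0.487, 0.514]
ft_force: [-13.9, 2.7, 30.3]
width: 0.0005
```

Request:
arm_command(
  targets=[0, 0, 0, 0.08, 0, 0, 0, 0, 0, 0, 0.08, 0, 0, 0, 0, 0, 0, 0.08, 0, 0, 0, 0, 0, 0, 0.08, 0, 0, 0, 0, 0, 0, 0.08, 0, 0, 0, 0, 0, 0, 0.08, 0, 0, 0, 0, 0, 0, 0.08, 0, 0, 0, 0, 0, 0, 0.08, 0, 0, 0, 0, 0, 0, 0.08, 0, 0, 0, 0, 0, 0, 0.08, 0, 0, 0],
)

```text
time: 7.75
ee_pos: [0.5345, -0.1637, 0.1173]
eef_rot: [0.494, 0.504, -0.486, 0.515]
ft_force: [-9.4, 3.1, 22.1]
width: 0.0005
```

Request:
arm_command(
  targets=[0, 0, 0, 0.08, 0, 0, 0, 0, 0, 0, 0.08, 0, 0, 0, 0, 0, 0, 0.08, 0, 0, 0, 0, 0, 0, 0.08, 0, 0, 0, 0, 0, 0, 0.08, 0, 0, 0, 0, 0, 0, 0.08, 0, 0, 0, 0, 0, 0, 0.08, 0, 0, 0, 0, 0, 0, 0.08, 0, 0, 0, 0, 0, 0, 0.08, 0, 0, 0, 0, 0, 0, 0.08, 0, 0, 0],
)

```text
time: 8.58
ee_pos: [0.5344, -0.1638, 0.1173]
eef_rot: [0.496, 0.503, -0.485, 0.516]
ft_force: [-10.6, 2.2, 21.5]
width: 0.0003
```

Request:
arm_command(
  targets=[0, 0, 0, -0.4, 0, 0, 0, 0, 0, 0, -1, 0, 0, 0, 0, 0, 0, -1, 0, -0.5, 0, 0, 0, 0, -0.5, -0.2, -1, 0, 0, 0, 0, 0, -0.2, -1, 0, 0, 0, 0, 0, -0.2, -1, 0, 0, 0, 0, 0, -0.2, -1, 0, 0, 0, 0, 0, -0.2, -1, 0, 0, 0, 0, 0, 0, -1, 0, 0, 0, 0, 0, 0, -1, 0, 0, 0, 0, 0, 0, -0.3, 0, 0, 0, 0, 0, 0, 0, 0],
)

```text
time: 9.58
ee_pos: [0.4983, 0.0383, 0.1951]
eef_rot: [0.498, 0.5, -0.484, 0.517]
ft_force: [-1.0, -0.6, 0.1]
width: 0.0006
```

```bash
python3 - <<'E'
from h import *
s=read_state();print({k:s[k] for k in('time','ee_pos','width','ft_force')});R=Ro.from_quat(s['eef_rot']).as_matrix();print(R)
im=camera('wrist');cv2.imwrite('pics/w6.png',im[:,:,::-1])
for c,z in (('blue',.078),('orange',.1015)):
  for b in blobs(im,c,(0,0,560,420)):
    p=onz(ray('wrist',b[1:3],s),z);print(c,b,p,'shift',(R.T@(p-s['ee_pos']-R[:,0]*.022))/.025)
im=camera('side');cv2.imwrite('pics/s6.png',cv2.resize(im[150:330,180:380,::-1],(660,594)));print(blobs(im,'orange',(250,230,400,330)))
E
```

```text
{'time': 9.5833, 'ee_pos': array([0.49827491, 0.03833329, 0.19510479]), 'width': 0.0006342900795312704, 'ft_force': array([-1.04034019, -0.5551324 ,  0.05225023])}
[[ 0.02998651  0.99895415  0.03451685]
 [-0.0024479   0.03460567 -0.99939805]
 [-0.99954731  0.02988396  0.00348305]]
blue (np.int32(735), np.float64(285.5), np.float64(145.6), np.int32(271), np.int32(131), np.int32(30), np.int32(31)) [0.50662894 0.08971298 0.078     ] shift [ 3.80706056  0.26495058 -2.05873185]
orange (np.int32(10), np.float64(258.7), np.float64(333.6), np.int32(258), np.int32(331), np.int32(2), np.int32(7)) [ 0.4900593  -0.05753565  0.1015    ] shift [ 2.8620295  -0.57287607  3.80806488]
[(np.int32(100), np.float64(307.5), np.float64(272.7), np.int32(301), np.int32(268), np.int32(14), np.int32(10))]
```

View pics/s6.png

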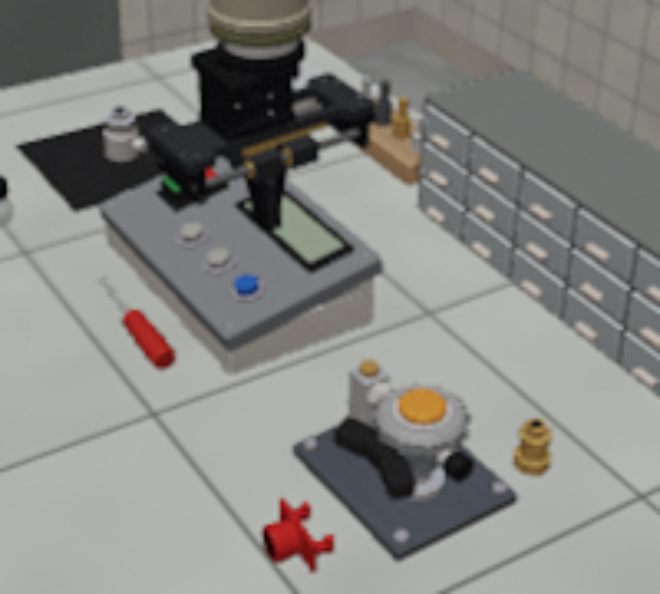

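View pics/w6.png

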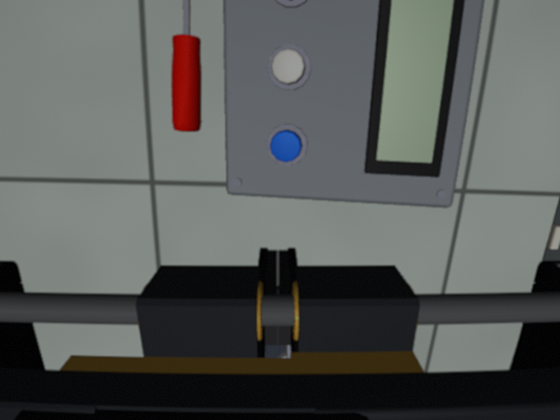

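Request:
arm_command(
  targets=[0, 0, -0.04, 0, 0.2, -1, 0, 0, 0, 0, 0, 0.2, -1, 0, 0, 0, 0, 0.8, 0, 0, 0, 0, 0, 0, 0.8, 0, 0, 0, 0, 0, 0, 0, 0, 0, 0],
)

```text
time: 10.1
ee_pos: [0.5096, 0.0794, 0.1547]
eef_rot: [0.493, 0.504, -0.496, 0.506]
ft_force: [-0.6, 0.2, -0.2]
width: 0.0004
```

```bash
python3 - <<'E'
from h import *
s=read_state();R=Ro.from_quat(s['eef_rot']).as_matrix();print(R)
t=s['ee_pos']+R[:,0]*.022;p=np.array([.5067,.090,.078]);print(s['time'],t,R.T@(p-t)/.025)
E
```

```text
[[-9.11694147e-05  9.99796715e-01  2.01623388e-02]
 [-6.09290392e-03  2.01614092e-02 -9.99778172e-01]
 [-9.99981434e-01 -2.13996384e-04  6.08982722e-03]]
10.1 [0.5096449  0.07929754 0.13269994] [ 2.18535944 -0.10867264 -0.44370317]
```

Request:
arm_command(
  targets=[0, 0, 0, 0.5, -0.11, -0.44, 0, 0, 0, 0, 0.7, 0, 0, 0, 0, 0, 0, 0.6, 0, 0, 0, 0, 0, 0, 0, 0, 0, 0],
)

```text
time: 10.43
ee_pos: [0.5085, 0.0838, 0.1104]
eef_rot: [0.495, 0.501, -0.499, 0.505]
ft_force: [-1.4, 0.4, 0.1]
width: -0.0
```

```bash
python3 - <<'E'
from h import *
s=read_state();R=Ro.from_quat(s['eef_rot']).as_matrix()
t=s['ee_pos']+R[:,0]*.022;p=np.array([.5067,.090,.078]);print(s['time'],t,s['ft_force'],R.T@(p-t)/.025)
im=camera('side');cv2.imwrite('pics/s7.png',cv2.resize(im[180:270,200:300,::-1],(660,594)))
E
```

```text
10.4333 [0.50855562 0.08366677 0.08843476] [-1.36639955  0.36640837  0.06070262] [ 0.41525386 -0.07166131 -0.25754355]
```

View pics/s7.png

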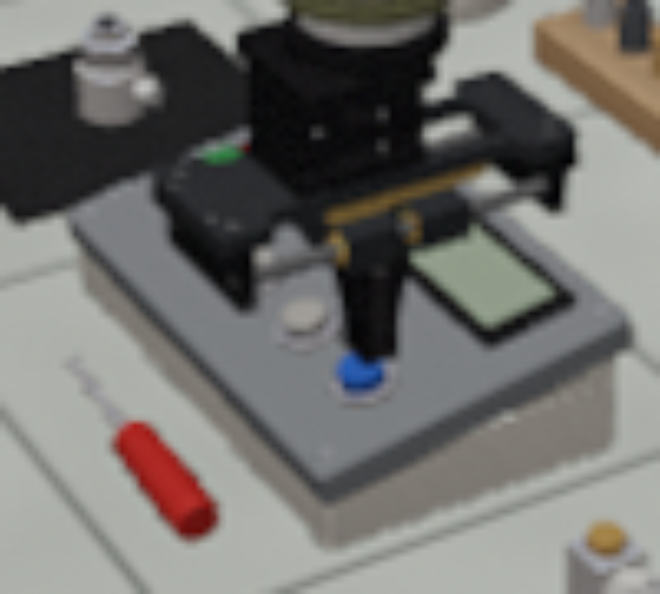

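Request:
arm_command(
  targets=[0, 0, 0, 0.1, -0.12, -0.28, 0, 0, 0, 0, 0.1, 0, 0, 0, 0, 0, 0, 0.1, 0, 0, 0, 0, 0, 0, 0.1, 0, 0, 0],
)

```text
time: 10.82
ee_pos: [0.5086, 0.0895, 0.1058]
eef_rot: [0.498, 0.498, -0.498, 0.506]
ft_force: [0.2, 0.3, 0.5]
width: 0.0003
```

Request:
arm_command(
  targets=[0, 0, 0, 0.1, 0, 0, 0, 0, 0, 0, 0.1, 0, 0, 0],
)

```text
time: 10.98
ee_pos: [0.5093, 0.0895, 0.1014]
eef_rot: [0.499, 0.498, -0.498, 0.506]
ft_force: [-0.5, 0.0, 1.0]
width: 0.0005
```

Request:
arm_command(
  targets=[0, 0, 0, 0.1, -0.08, 0, 0, 0, 0, 0, 0.1, -0.04, 0, 0],
)

```text
time: 11.15
ee_pos: [0.5076, 0.0895, 0.097]
eef_rot: [0.5, 0.497, -0.497, 0.507]
ft_force: [-1.3, -1.6, 19.1]
width: 0.0006
```

Request:
arm_command(
  targets=[0, 0, 0, 0.12, 0, 0, 0, 0, 0, 0, 0.12, 0, 0, 0],
)

```text
time: 11.32
ee_pos: [0.5081, 0.0896, 0.0961]
eef_rot: [0.5, 0.496, -0.497, 0.507]
ft_force: [-24.0, -4.9, 49.5]
width: 0.0002
```

Request:
arm_command(
  targets=[0, 0, 0, 0.12, 0, 0, 0, 0, 0, 0, 0.12, 0, 0, 0],
)

```text
time: 11.48
ee_pos: [0.508, 0.0896, 0.0964]
eef_rot: [0.5, 0.496, -0.497, 0.507]
ft_force: [-16.8, -3.3, 37.4]
width: 0.0003
```

Request:
arm_command(
  targets=[0, 0, 0, -0.4, 0, 0, 0, 0, 0, 0, -1, 0, 0, 0, 0, 0, 0, -1, 0, 0, 0, 0, 0, 0, -1, 0, 0, 0, 0, 0, 0, -1, 0, 0.5, 0, 0, 0, 0, -1, 0, 1, 0, 0, 0, 0, 0, 0, 1, 0, 0, 0, 0, 0, 0, 0, 0, 0, 0, 0, 0, 0, 0, 0],
)

```text
time: 12.23
ee_pos: [0.5037, 0.0269, 0.2384]
eef_rot: [0.498, 0.497, -0.497, 0.508]
ft_force: [-0.2, 0.2, -0.6]
width: 0.0003
```

```bash
python3 - <<'E'
from h import *
s=read_state();print(s['time'],s['ee_pos'],s['ft_force'])
im=camera('side');cv2.imwrite('pics/s8.png',cv2.resize(im[150:330,180:380,::-1],(660,594)))
for c in HS: print(c,blobs(im,c,(200,180,360,330)))
im=camera('wrist');cv2.imwrite('pics/w8.png',im[:,:,::-1])
E
```

```text
12.2333 [0.5037252  0.02691109 0.23840342] [-0.19414258  0.18651556 -0.62643578]
blue [(np.int32(30), np.float64(254.3), np.float64(235.9), np.int32(251), np.int32(234), np.int32(7), np.int32(5))]
orange [(np.int32(99), np.float64(307.5), np.float64(272.7), np.int32(301), np.int32(268), np.int32(14), np.int32(10))]
red [(np.int32(32), np.float64(241.4), np.float64(202.9), np.int32(237), np.int32(201), np.int32(10), np.int32(5)), (np.int32(120), np.float64(224.6), np.float64(252.4), np.int32(218), np.int32(244), np.int32(15), np.int32(17)), (np.int32(184), np.float64(268.9), np.float64(312.1), np.int32(260), np.int32(302), np.int32(21), np.int32(21))]
green [(np.int32(41), np.float64(234.0), np.float64(205.0), np.int32(229), np.int32(202), np.int32(11), np.int32(7))]
```

View pics/s8.png

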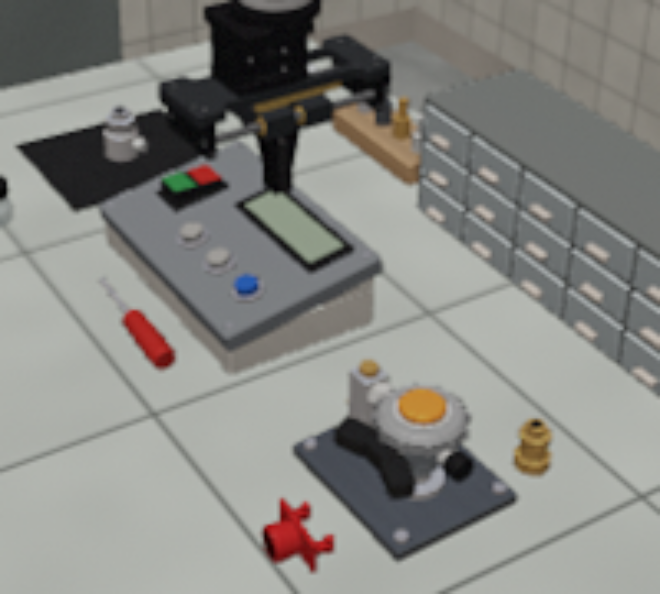

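View pics/w8.png

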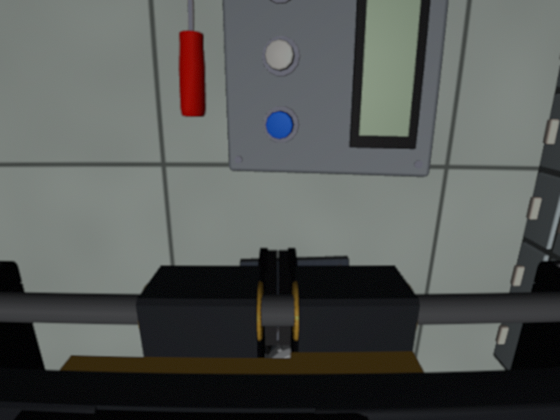

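The side view shows the rocker over. The blue key at (254,236), the purge button at (308,273), the screwdriver and the mouthpiece are at their starting pixels, and the arm is clear.

```bash
python3 -c "
from bench import *
print(close_job())"
```

```text
the job is handed in; nothing more can be done
None
```

I made the three presses in order with the fingers closed and handed the job in at about 12.3 s of the 51 s allowed; no verdict was reported.

- **Rocker (air off):** I pushed the red end down until it stopped. A second press 9 mm further forward stopped at the same height (tip 0.089 m), so its top is level and it is at the hard stop. That height is about 2 mm above what I expected, which is within the calibration error.
- **Purge button:** I held it at its stop for about 1.8 s at 20–37 N. Afterwards it was back out, at its starting pixels in the side view.
- **Zero key:** I pressed it about 4–5 mm, to its stop. It came back out, at its starting pixels in the side view.
- **Final checks:** The rocker is still over and the arm is clear, reading about 0.7 N. The screwdriver and mouthpiece are at their starting pixels, and the brass chamber, valve body and grey keys look undisturbed. I did not re-check the jar, magnifier or tray parts, but the arm stayed well away from them.

**Worth noting:**
- **Press force:** The stop presses peaked at about 53 N vertical, 60 N total, where only a few newtons were needed. That is under the 120 N wrist limit, and the 40 N limit covers only the arm and gripper body.
- **Side camera:** Its positions disagreed with the scene and wrist cameras by up to about 10 mm, so I aimed using the scene and wrist views.

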